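# Stand the slumped tea tin back up and close the butter dish

### The job

The tea tin has slumped over against the open butter dish. Using only your fingertips, push the tin back up so that it stands upright on its own foot about where it is, then push the dish's lid over and press it gently, without slamming it, until it is fully shut. Do not grip, lift or carry anything, and leave everything else on the counter alone.

Things in the scene. Friction and masses are not known exactly. Their poses are not given: they have to be found in the camera images.
- tin: Loose tea tin, a closed box 95 mm (own x) by 75 mm (own y) by 200 mm (own z, foot to top), red, white band, brass-coloured top; 0.3 to 0.6 kg, centre of mass 90 mm above its foot. Origin: centre of its underside. At the start it leans 0.63 rad: it stands on the foot edge at own y = -37.5 mm, its -y face rests on the top edge of the dish's +y end wall, its upper part hangs over the open dish.
- tin_foot (a point): Centre of the tin's underside (its origin); 22 mm above the counter while leaning, at counter height when upright. The tin's x axis is parallel to the dish's. Pushed in the dish's +y direction near its top (under 2 N) it pivots about its foot edge; leaning less than about 0.39 rad it drops upright by itself. Pushed too far it would fall the other way.
- tin_top_edge (a point): Middle of the tin's top edge on its own -y side, the lower of the two long top edges while it leans, about 162 mm above the counter, reaching over the dish: the place to push, from the dish's side.
- dish: White ceramic butter dish, open box 110 mm (own x) by 160 mm (own y) by 58 mm high, walls 7 mm, a paper-wrapped butter block inside, up to 37 mm high. Origin: centre of its underside, on the counter. Heavy with grippy feet: it does not move. Own +x points away from the robot within 0.45 rad; the lid's hinge lies along its -x rim, the tin leans on its +y end wall.
- lid_hinge (a point): Middle of the lid's hinge line, on the dish's -x rim, 58 mm above the counter; the line runs along the dish's y axis.
- dish_lid (a joint): Angle of the lid, rad: 0 = shut flat on the dish, 1.57 = straight up on the hinge; starts at 1.7 to 1.9, leaning back towards the robot. The hinge is stiff (0.2 N m friction): the lid stays where it is left and must be pushed all the way, the last bit by pressing down on its top.
- lid_edge (a point): Middle of the lid's free edge on its outer face (with the knob). The lid is a flat white ceramic plate, 116 mm from hinge line to free edge, 160 mm wide, 8 mm thick, underside in the hinge plane. On its outer face, centred 56 mm from the hinge line, stands a blue knob 24 mm wide, 16 mm high.
- mug: Glass mug, 76 mm wide, 90 mm high, beyond the dish. Origin: centre of its underside. Leave alone.
- plate: Blue plastic plate, 210 mm wide, 20 mm high, on the left. Origin: centre of its underside. Leave alone.
- spoon: Steel teaspoon, 135 mm long, lying flat on the right. Leave alone.
- sugar: White sugar jar, 80 mm wide, 120 mm high, beyond the work to the left. Origin: centre of its underside. Leave alone.
- salt: Blue salt shaker, 42 mm wide, 84 mm high, beyond the work. Origin: centre of its underside. Leave alone.
- toaster: Stainless toaster, 300 mm (own x) by 170 mm by 185 mm high, with a lever and a browning knob on its -x end, fixed, on the right. Origin: centre of its underside. Leave it and its knob alone.
Not all that is in view belongs to the job. Leave any orange or purple look-alike of the dish alone.

How it is judged:
On the way, in this order (a step that is already met when the one before it is completed fails the run):
1. the tin stands upright on its foot (angle between tin's own z axis and vertical below 0.06 rad and height (world z) of tin_foot below 0.01 m), for 0.3 s.
2. the lid is shut (value of joint dish_lid below 0.06 rad), for 0.2 s.
At the end, for the whole second after the job is handed in: The tin stands upright (within 0.06 rad) and at rest on the counter, the centre of its foot within 70 mm of where it was at the start, and the lid is shut (within 0.06 rad) (all of step 1 and distance of tin_foot from where it was at the start of the episode below 0.07 m and linear speed of tin below 0.02 m/s and value of joint dish_lid below 0.06 rad); the robot touches nothing.
It fails at once if the tin is lifted off the counter (height (world z) of tin_foot above 0.045 m).
It fails at once if the tin is gripped or pushed hard (over 18 N) (contact force between the fingers and tin above 18 N).
It fails at once if the dish or its lid is gripped or pressed hard (over 35 N) (contact force between the fingers and dish above 35 N).
It fails at once if the lid is slammed (closing faster than 2.5 rad/s) (velocity of joint dish_lid below -2.5 rad/s).
It fails at once if another thing on the counter is disturbed (distance of any of mug, plate, spoon, sugar, salt from where it was at the start of the episode above 0.02 m or contact force between any of the arm, the fingers and toaster above 3 N).
It also fails if it takes over 58 s, if anything falls off the work surface, if the arm or the gripper's body presses on something with over 40 N, if the wrist force passes 120 N, or if a joint passes its speed limit or range.

### The arm

A 7-joint arm with a two-finger parallel gripper is mounted at the origin on the work surface. World frame = base frame: x ahead of the robot, y to its left, z up, the work surface at z = 0. Lengths are in m, angles in rad, forces in N, time in s.
With the tool pointing down it reaches from about 0.35 to 0.9 m from the base axis. Payload 7.2 kg.
Tool frame: the origin (TCP) lies between the finger pads; the fingertips stand 8 mm ahead of it and the grasp point (between the pads) lies 11 mm behind it; z points along the fingers, y is the direction in which the jaws open and shut (so a half turn about z gives the same grasp; the last joint's range is limited). The gripper opens to 88 mm and grips with 3 to 60 N. Pads are 20 mm wide; open, the fingers measure 115 mm over their backs; the gripper's body (75 mm by 178 mm) begins 61 mm behind the grasp point.
Start: joints at [-1.297, 0.411, -0.013, 1.596, 0.006, 1.134, -0.082], TCP at [0.209, 0.589, 0.231] pointing down, gripper open.
Joint ranges: [-2.95, 2.95], [-0.29, 1.99], [-1.47, 1.44], [0.14, 2.54], [-1.03, 4.17], [0.13, 1.85], [-2.86, 2.86]. Speed limits (rad/s): [2.39, 2.39, 3.01, 3.01, 3.14, 3.14, 3.14].

### API

Orientations are given as a rotation vector (axis times angle).
In Python, from workcell import bot gives the robot as it stands. The module is installed in compiled form; this text tells all that it offers.
- The arm moves only by the tool play_rows, never from a script. Its argument "commands" is text: rows parted by semicolons, each of 7 numbers parted by spaces: the turn, a rotation vector about the tool's x, y, z in degrees, then the shift along the tool's x, y, z in cm, then the closure in counts, from 0 (fully open) to 255 (shut). A call has exactly 5 rows; each row is the pose to reach, as a shift and turn from the pose commanded when the call began, along the tool's axes at that moment; what a row does not reach only later rows make up. A row lasts 1/8 s, in which the tool goes at most 62.5 mm and 10.7 degrees, less where a joint would pass 70% of its speed; a pose out of reach is approached as far as the arm can. A call with a gripper value outside its range is refused whole. The fingers move at their own pace and stop on an object; the grip force is fixed at half the most. Time passes only in rows, so rows that repeat a pose let the fingers close, or fill a call up. It gives the time, the measured TCP pose, the force and the opening at its end, in the units of the state.
- bot.read_state(): the state, without advancing time (a new reading comes with each control period).
- bot.capture(name): name is "scene" or "top" or "wrist"; returns a dict with "color" (480x640x3 uint8, red, green, blue), "fx", "fy", "cx", "cy" (pixels), "position" and "orientation" of the camera in the world. Camera axes: x right, y up, looking along -z (the intrinsics and any distortion apply to the point x, -y, -z); pixel columns grow to the right and rows downward; lengths in m; the calibration is good to about 2 mm. The wrist camera is an equidistant fisheye: a pixel r from the principal point sees the ray r / f radians off the axis. A picture is of the moment at which its call begins. There is no depth.
- bot.hand_in(): hands the job in, once; it reports no verdict.
Trained networks look in the newest picture that a camera, given by its name, has taken for a name from the list of things; names that differ only in an ending like _2 or _b are one class to them, and where a whole thing is asked for, a point or a joint stands for the part that bears it (a point fixed in the world has none). Each returns a list of dicts, best first, with "conf" (0 to 1); they miss things now and then, are a little off and sometimes report something else, mostly with a low value. They report only what shows in the picture. A call takes as long as a camera call. They do not tell look-alikes from the thing itself.
- bot.boxes_of(camera, label): "uv" ([column, row] in pixels, amid what is visible of it).
The state is a dict: "time": time; "q": joint angles; "joint_vel": joint speeds; "joint_torque": joint torques, N m; "eef_pos": TCP position; "orientation": TCP orientation; "ft_force": force on the tool from outside, world axes, zero at the start; "moment": the same for the moment, N m; "gripper_width": finger opening in m.
Only numpy, scipy, OpenCV 4.12 (cv2) and the standard library are available. Lean on these libraries where they do the work, as an engineer would, in place of code of your own. Each camera call takes 0.05 s, during which the arm holds its last target.

## Working session

There is one attempt and no reset: what is moved stays moved. The work goes in short steps, Python scripts to look and compute and a tool call to move; the robot and the scene stay as the last step left them, time stands still between calls to the robot, and variables do not carry over. Pictures are saved under pics/ and viewed, and the job is handed in when it is done.

Besides the shell and the picture viewer there is one more tool, called after ">>>" as name(argument=value, ...), one argument or row to a line, values as JSON. play_rows: Moves the arm, as the interface text tells. Its arguments: {"type":"object","properties":{"commands":{"type":"string"}},"required":["commands"]}

```bash
mkdir -p pics; cat > h.py <<'E'
import numpy as np, cv2
from scipy.spatial.transform import Rotation as R
from workcell import bot
E
python3 - <<'E'
from h import *
s=bot.read_state(); print({k:np.round(v,3).tolist() for k,v in s.items()})
for n in ["scene","top","wrist"]:
    c=bot.capture(n); cv2.imwrite(f"pics/{n}0.png",c["color"][:,:,::-1])
    print(n,[np.round(c[k],4) for k in ("fx","fy","cx","cy","position","orientation")],list(c.keys()))
    for l in ["tin","tin_top_edge","tin_foot","dish","lid_hinge","lid_edge","mug","plate","spoon","sugar","salt","toaster"]:
        print(l,[(np.round(b["uv"]).tolist(),round(b["conf"],2)) for b in bot.boxes_of(n,l)][:3])
E
```

```text
{'time': 0.0, 'q': [-1.297, 0.412, -0.013, 1.597, 0.006, 1.134, -0.082], 'joint_vel': [0.001, 0.0, -0.0, 0.0, -0.003, 0.002, 0.0], 'joint_torque': [-0.0, -58.796, 0.642, -29.108, -0.054, 0.019, 0.0], 'eef_pos': [0.209, 0.588, 0.23], 'orientation': [-0.534, -3.096, 0.003], 'ft_force': [-0.411, -0.553, 0.089], 'moment': [0.013, 0.063, -0.021], 'gripper_width': 0.088}
scene [np.float64(471.4165), np.float64(471.4165), np.float64(313.4832), np.float64(229.3297), array([ 1.2216, -0.6397,  0.7104]), array([0.9277, 0.4254, 0.8249])] ['color', 'fx', 'fy', 'cx', 'cy', 'position', 'orientation']
tin [([372.0, 229.0], 0.89)]
tin_top_edge [([371.0, 225.0], 0.92)]
tin_foot [([371.0, 222.0], 0.59)]
dish [([241.0, 236.0], 0.9), ([327.0, 241.0], 0.86), ([264.0, 315.0], 0.77)]
lid_hinge [([325.0, 240.0], 0.87), ([240.0, 238.0], 0.86), ([335.0, 184.0], 0.79)]
lid_edge [([266.0, 306.0], 0.86), ([334.0, 181.0], 0.78), ([320.0, 213.0], 0.7)]
mug [([395.0, 319.0], 0.91)]
plate [([423.0, 198.0], 0.74)]
spoon [([196.0, 278.0], 0.62), ([109.0, 320.0], 0.16)]
sugar [([474.0, 230.0], 0.9), ([372.0, 228.0], 0.6
[... 561 characters left out ...]
ge [([222.0, 318.0], 0.98), ([292.0, 263.0], 0.94), ([346.0, 322.0], 0.87)]
mug [([332.0, 171.0], 0.74), ([163.0, 253.0], 0.71), ([290.0, 265.0], 0.43)]
plate [([163.0, 257.0], 0.79)]
spoon [([397.0, 303.0], 0.62)]
sugar [([198.0, 187.0], 0.59)]
salt [([308.0, 254.0], 0.71), ([292.0, 170.0], 0.68)]
toaster [([484.0, 288.0], 0.95)]
wrist [np.float64(371.6483), np.float64(371.6483), np.float64(313.6381), np.float64(242.6884), array([0.137 , 0.6151, 0.384 ]), array([-0.2502, -0.1767,  1.2205])] ['color', 'fx', 'fy', 'cx', 'cy', 'position', 'orientation']
tin []
tin_top_edge []
tin_foot []
dish []
lid_hinge []
lid_edge []
mug []
plate [([255.0, 418.0], 0.95)]
spoon []
sugar []
salt []
toaster []
```

View pics/scene0.png

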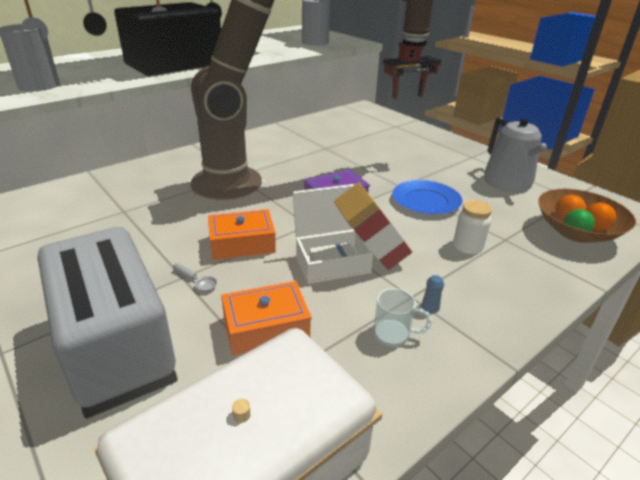

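View pics/top0.png

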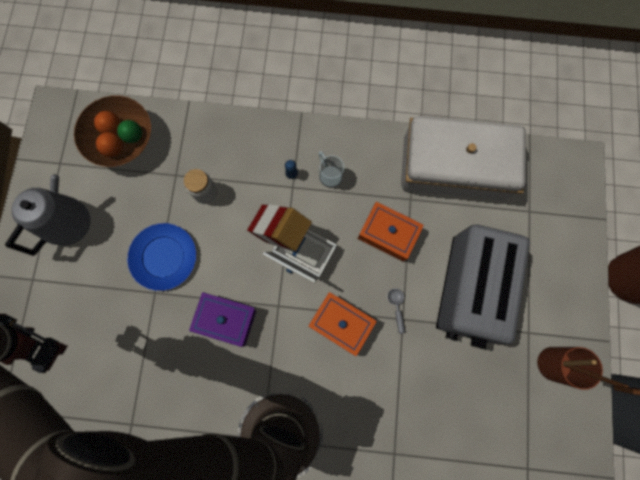

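View pics/wrist0.png

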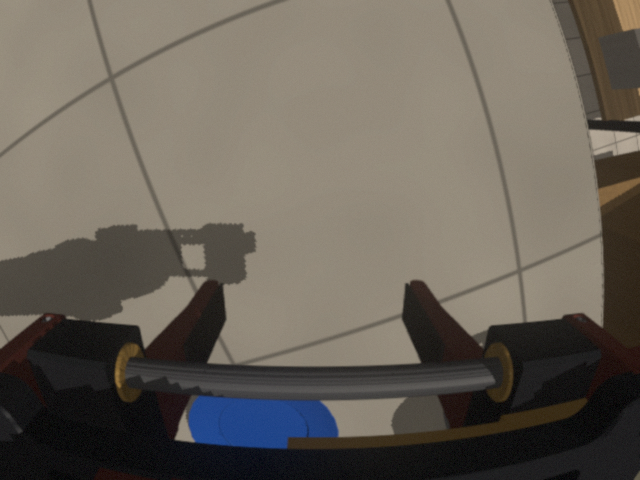

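```bash
python3 - <<'E'
import cv2
a=cv2.imread("pics/scene0.png")[140:360,180:480]; cv2.imwrite("pics/scene0c.png",cv2.resize(a,None,fx=2.6,fy=2.6,interpolation=2))
a=cv2.imread("pics/top0.png")[170:350,190:440]; cv2.imwrite("pics/top0c.png",cv2.resize(a,None,fx=3.2,fy=3.2,interpolation=2))
E
```

```text
(no output)
```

View pics/scene0c.png

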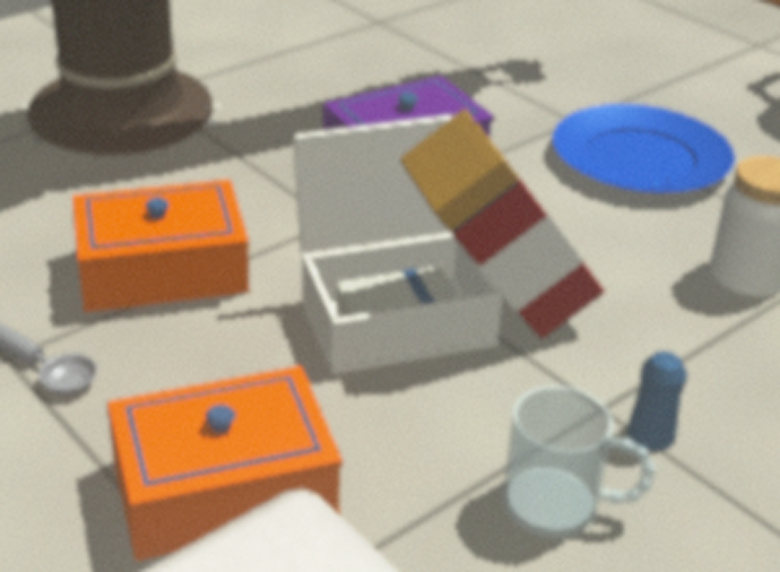

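View pics/top0c.png

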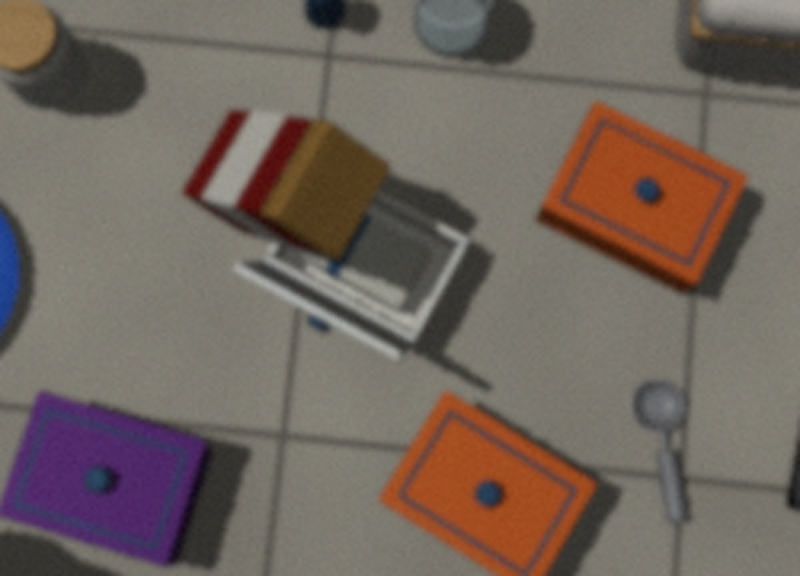

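The white open dish at scene (327,241) / top (304,257) is the target. The look-alikes are the orange dishes at scene (241,236) and (264,315), and the purple one at (335,184). I'll fit the dish, lid and tin models to corners in both views.

```bash
cat >> h.py <<'E'
from scipy.optimize import least_squares
CAM={}
def proj(c,P):
    P=np.atleast_2d(P); p=(P-c["position"])@R.from_rotvec(c["orientation"]).as_matrix()
    x,y,z=p[:,0],-p[:,1],-p[:,2]
    return np.c_[c["cx"]+c["fx"]*x/z, c["cy"]+c["fy"]*y/z]
def dish2w(d,P):
    c,s=np.cos(d[2]),np.sin(d[2]); P=np.atleast_2d(P).astype(float)
    return np.c_[d[0]+c*P[:,0]-s*P[:,1], d[1]+s*P[:,0]+c*P[:,1], P[:,2]]
def lidP(a,r,y,h=0):  # r along from hinge, h outward of outer-face side
    # shut: r along +x, outer = +z ; angle a rotates up about hinge
    return [-.055+r*np.cos(a)-h*np.sin(a), y, .058+r*np.sin(a)+h*np.cos(a)]
def tinP(t,P): # t: foot pivot y (dish frame), x center, lean ; P tin frame
    P=np.atleast_2d(P).astype(float); a=t[2]; y=P[:,1]+.0375; z=P[:,2]
    # lean toward -y by a about edge y=-.0375
    return np.c_[t[1]+P[:,0], t[0]+y*np.cos(a)-z*np.sin(a), y*np.sin(a)+z*np.cos(a)]
E
python3 - <<'E'
from h import *
S=bot.capture("scene");T=bot.capture("top")
s=lambda u,v:(180+u/2.6,140+v/2.6); t=lambda u,v:(190+u/3.2,170+v/3.2)
# dish+lid obs
def model(p):
    d=p[:3];a=p[3];ti=p[4:7]
    D=lambda P:dish2w(d,[P]); L=lambda *q:dish2w(d,[lidP(a,*q)]); N=lambda *P:dish2w(d,tinP(ti,[P]))
    return [
    (T,D((.055,-.08,.058)),t(470,238)),(T,D((-.055,-.08,.058)),t(415,340)),
    (S,D((-.055,-.08,.058)),s(305,255)),(S,D((.055,-.08,.058)),s(334,321)),(S,D((.055,-.08,0)),s(335,373)),(S,D((.055,.08,0)),s(500,343)),
    (S,L(.116,-.08,.004),s(295,136)),(T,L(.116,-.08,.004),t(400,356)),(T,L(.116,.08,.004),t(237,266)),
    (T,N(.0475,-.0375,.2),t(388,165)),(T,N(.0475,.0375,.2),t(318,120)),(T,N(-.0475,-.0375,.2),t(342,260)),(T,N(-.0475,.0375,.2),t(265,213)),
    (T,N(-.0475,.0375,0),t(187,190)),(T,N(.0475,.0375,0),t(232,110)),
    (S,N(.0475,-.0375,.2),s(447,232)),(S,N(.0475,.0375,.2),s(520,180)),(S,N(-.0475,-.0375,.2),s(402,160)),(S,N(-.0475,.0375,.2),s(462,112)),
    (S,N(.0475,-.0375,0),s(542,337)),(S,N(.0475,.0375,0),s(603,291))]
f=lambda p:np.concatenate([(proj(c,P)[0]-o) for c,P,o in model(p)])
best=None
for x0 in [.3,.4,.5]:
  for yaw in (-.4,0,.4):
    r=least_squares(f,[x0,-.02,yaw,1.8,.12,0,.63],loss='soft_l1')
    if best is None or r.cost<best.cost:best=r
p=best.x;print(best.cost,p.round(4));print(f(p).reshape(-1,2).round(1).tolist())
np.save("fit.npy",p)
d=p[:3]
print("foot",dish2w(d,tinP(p[4:7],[[0,0,0]])),"topedge",dish2w(d,tinP(p[4:7],[[0,-.0375,.2]])),"lid edge",dish2w(d,[lidP(p[3],.116,0,.008)]),"hinge",dish2w(d,[[-.055,0,.058]]))
E
```

```text
43.49366548123038 [ 0.5397 -0.0122 -0.374   1.7833  0.1215  0.0144  0.6227]
[[-0.8, -1.3], [-0.5, -0.5], [-1.7, -0.5], [0.2, 0.5], [-0.4, 0.3], [-0.6, -0.2], [-1.3, -0.5], [0.0, -1.0], [-1.6, -0.1], [0.7, -1.6], [2.4, -1.7], [-1.0, -1.3], [2.1, 0.0], [-3.0, 0.6], [-2.0, -1.2], [-4.5, -8.2], [-5.0, -9.4], [-1.7, -1.4], [0.8, -2.9], [0.1, 0.9], [1.5, -0.1]]
foot [[0.60858203 0.12401107 0.0218724 ]] topedge [[ 0.55483293 -0.01293192  0.16245655]] lid edge [[0.45840618 0.01970989 0.1697019 ]] hinge [[0.48846447 0.00791224 0.058     ]]
```

```bash
cat >> h.py <<'E'
d=np.load("fit.npy") if __import__('os').path.exists("fit.npy") else None
def goal(P, yawoff=0.):
    """dish-frame TCP position -> world pos, target R: z down, tool y along +-dish x"""
    return dish2w(d,[P])[0]
def Rt(sign):
    c,s=np.cos(d[2]),np.sin(d[2]); y=sign*np.array([c,s,0]); z=np.array([0,0,-1.]); x=np.cross(y,z)
    return np.c_[x,y,z]
def delta(P,sign):
    s=bot.read_state(); Rc=R.from_rotvec(s["orientation"]); M=Rc.as_matrix()
    rv=R.from_matrix(M.T@Rt(sign)).as_rotvec(degrees=True)
    sh=M.T@(goal(P)-s["eef_pos"])*100
    return rv.round(1),sh.round(2),np.linalg.norm(rv).round(1),np.linalg.norm(sh).round(1)
def here():
    s=bot.read_state(); w=s["eef_pos"]; c,n=np.cos(d[2]),np.sin(d[2]); q=w[:2]-d[:2]
    return np.round([c*q[0]+n*q[1],-n*q[0]+c*q[1],w[2]],4), s
E
python3 - <<'E'
from h import *
print(here()[0], R.from_rotvec(bot.read_state()["orientation"]).as_matrix().round(2).tolist())
for sg in (1,-1): print(sg, delta([.0144,-.045,.30],sg),goal([.0144,-.045,.30]))
E
```

```text
[-0.5269  0.4389  0.2306] [[-0.94, 0.34, 0.0], [0.34, 0.94, 0.0], [-0.0, 0.0, -1.0]]
1 (array([ 0. , -0. , 91.8]), array([-52.54, -50.1 ,  -6.94]), np.float64(91.8), np.float64(72.9)) [ 0.53662551 -0.05933264  0.3       ]
-1 (array([  0. ,   0. , -88.2]), array([-52.54, -50.1 ,  -6.94]), np.float64(88.2), np.float64(72.9)) [ 0.53662551 -0.05933264  0.3       ]
```

>>> play_rows(
  commands="0 0 6 -3.5 -3.3 -2 255;0 0 12 -7 -6.7 -4 255;0 0 18 -10.5 -10 -6 255;0 0 24 -14 -13.3 -8 255;0 0 30 -17.5 -16.7 -8 255",
)

```text
time: 2.68
eef_pos: [0.3195, 0.372, 0.3124]
orientation: [1.322, 2.849, 0.005]
ft_force: [-0.2, 0.9, -1.3]
gripper_width: 0.0414
```

```bash
python3 - <<'E'
from h import *
print(here()); print(delta([.0144,-.045,.31],1))
E
```

```text
(array([-0.3453,  0.2772,  0.3124]), {'time': 2.675, 'q': array([-1.10572803,  0.10707746,  0.16103519,  1.80615328, -0.01853477,
        1.22628828, -0.2375512 ]), 'joint_vel': array([ 0.36077448, -0.30630161,  0.31702026,  0.40332436,  0.00627933,
       -0.07100051, -0.16125877]), 'joint_torque': array([ -3.10166068, -36.92984104,  -0.98720916, -31.77241087,
        -0.21213002,   0.45932136,   0.22990479]), 'eef_pos': array([0.31952483, 0.37200838, 0.31243938]), 'orientation': array([1.32224716, 2.84938063, 0.00549365]), 'ft_force': array([-0.2013117 ,  0.92015323, -1.25442782]), 'moment': array([-0.07634224, -0.04022458, -0.02407119]), 'gripper_width': 0.041388885363426144})
(array([ 0.1, -0.2, 61.6]), array([-46.96, -11.27,   0.15]), np.float64(61.6), np.float64(48.3))
```

>>> play_rows(
  commands="0 0 6 -4.7 -1.1 0 255;0 0 12 -9.4 -2.2 0 255;0 0 18 -14.1 -3.4 0 255;0 0 24 -18.8 -4.5 0 255;0 0 31 -23.5 -5.6 0 255",
)

```text
time: 3.3
eef_pos: [0.4287, 0.1562, 0.311]
orientation: [2.036, 2.392, 0.002]
ft_force: [0.6, 0.4, 0.4]
gripper_width: 0.0006
```

```bash
python3 - <<'E'
from h import *
print(here()[0]); print(delta([.0144,-.045,.30],1))
E
```

```text
[-0.1648  0.1162  0.311 ]
(array([ 0. , -0. , 30.6]), array([-23.  ,   7.21,   1.09]), np.float64(30.6), np.float64(24.1))
```

>>> play_rows(
  commands="0 0 7 -5 1.5 0 255;0 0 14 -10 3.1 0 255;0 0 21 -15 4.7 0 255;0 0 28 -20 6.3 0.5 255;0 0 30.6 -23 7.2 1.1 255",
)

```text
time: 3.92
eef_pos: [0.5375, -0.0602, 0.2998]
orientation: [2.595, 1.768, 0.001]
ft_force: [-0.1, 0.8, -0.7]
gripper_width: 0.0004
```

```bash
python3 - <<'E'
from h import *
print(here()[0],bot.read_state()["ft_force"]); print(delta([.0144,-.04,.155],1))
for n in ("wrist",):
    c=bot.capture(n); cv2.imwrite(f"pics/{n}1.png",c["color"][:,:,::-1])
E
```

```text
[ 0.0156 -0.0455  0.2998] [-0.10425024  0.81413062 -0.66391999]
(array([ 0.1,  0. , -0. ]), array([ 0.55, -0.13, 14.48]), np.float64(0.1), np.float64(14.5))
```

View pics/wrist1.png

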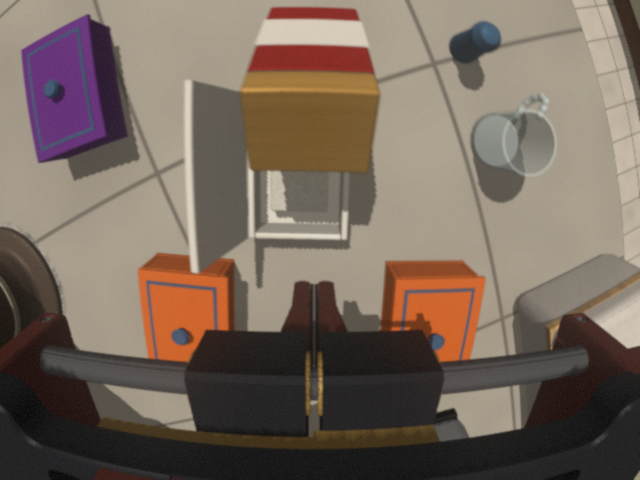

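The wrist view shows the tin's lower top edge at row 170, columns 249–368. The closed fingers (column 315) are centred on it and clear of it. I'll check the fit against this view before descending.

```bash
python3 - <<'E'
from h import *
c=bot.capture("wrist")
def pf(P):
    p=(P-c["position"])@R.from_rotvec(c["orientation"]).as_matrix(); x,y,z=p[:,0],-p[:,1],-p[:,2]
    r=np.hypot(x,y); k=np.arctan2(r,z)/r; return np.c_[c["cx"]+c["fx"]*k*x,c["cy"]+c["fx"]*k*y].round(0)
p=d
print(pf(dish2w(d,tinP(p[4:7],[[-.0475,-.0375,.2],[.0475,-.0375,.2]]))), pf(dish2w(d,[lidP(p[3],.116,-.08,.004),[.055,-.08,.058],[-.055,-.08,.058]])))
E
```

```text
[[248. 169.]
 [369. 168.]] [[193. 273.]
 [347. 236.]
 [248. 237.]]
```

>>> play_rows(
  commands="0 0 0 0.2 0 3 255;0 0 0 0.3 0 6 255;0 0 0 0.5 -0.1 9 255;0 0 0 0.5 -0.1 12 255;0 0 0 0.5 -0.1 14.5 255",
)

```text
time: 4.65
eef_pos: [0.5373, -0.051, 0.1537]
orientation: [-2.589, -1.778, -0.0]
ft_force: [0.7, 0.5, -0.1]
gripper_width: 0.0004
```

>>> play_rows(
  commands="0 0 0 1 0 0 255;0 0 0 2 0 0 255;0 0 0 2.8 0 0 255;0 0 0 3.3 0 0 255;0 0 0 3.8 0 0 255",
)

```text
time: 5.28
eef_pos: [0.5517, -0.017, 0.1551]
orientation: [2.592, 1.775, 0.001]
ft_force: [0.5, -0.7, 1.1]
gripper_width: 0.0005
```

```bash
python3 - <<'E'
from h import *
print(here()[0],bot.read_state()["ft_force"])
E
```

```text
[ 1.290e-02 -1.000e-04  1.551e-01] [ 0.48132294 -0.66279878  1.14566668]
```

>>> play_rows(
  commands="0 0 0 0.5 0 0 255;0 0 0 1 0 0 255;0 0 0 1.5 0 0 255;0 0 0 2 0 0 255;0 0 0 2.5 0 0 255",
)

```text
time: 5.9
eef_pos: [0.5605, 0.0067, 0.1546]
orientation: [-2.592, -1.775, -0.0]
ft_force: [0.3, -0.3, 0.7]
gripper_width: 0.0002
```

```bash
python3 - <<'E'
from h import *
print(here()[0],bot.read_state()["ft_force"])
c=bot.capture("wrist"); cv2.imwrite(f"pics/wrist2.png",c["color"][:,:,::-1])
c=bot.capture("scene"); cv2.imwrite(f"pics/scene2.png",c["color"][140:360,180:480,::-1].repeat(2,0).repeat(2,1))
E
```

```text
[0.0125 0.0252 0.1546] [ 0.3429529  -0.30251394  0.68106967]
```

View pics/wrist2.png

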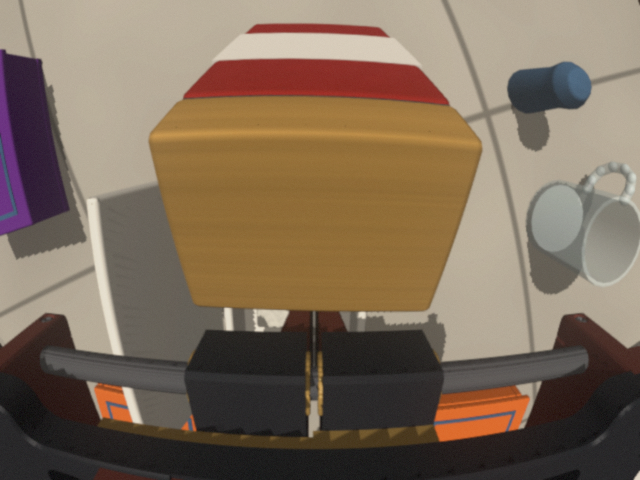

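View pics/scene2.png

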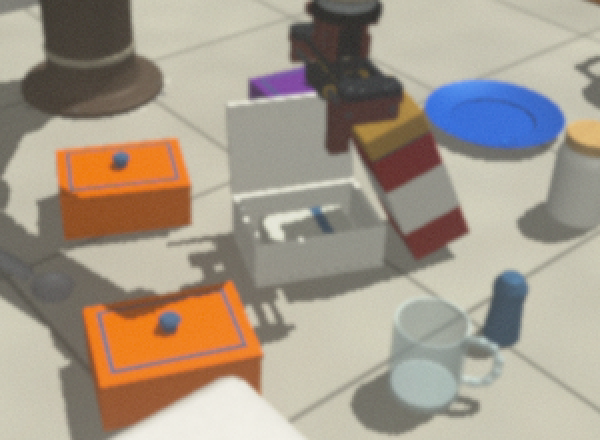

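The tin has come up evenly to about 0.45 rad and its foot has not slid. I'll continue slowly.

>>> play_rows(
  commands="0 0 0 0.3 0 0 255;0 0 0 0.6 0 0 255;0 0 0 0.9 0 0 255;0 0 0 1.2 0 0 255;0 0 0 1.5 0 0 255",
)

```text
time: 6.62
eef_pos: [0.5659, 0.0204, 0.1546]
orientation: [2.592, 1.775, 0.0]
ft_force: [-0.4, -0.4, 0.4]
gripper_width: 0.0007
```

```bash
python3 - <<'E'
from h import *
print(here()[0],bot.read_state()["ft_force"])
c=bot.capture("scene"); cv2.imwrite(f"pics/scene3.png",c["color"][140:360,180:480,::-1].repeat(2,0).repeat(2,1))
E
```

```text
[0.0125 0.04   0.1546] [-0.38177306 -0.38274331  0.42919293]
```

View pics/scene3.png

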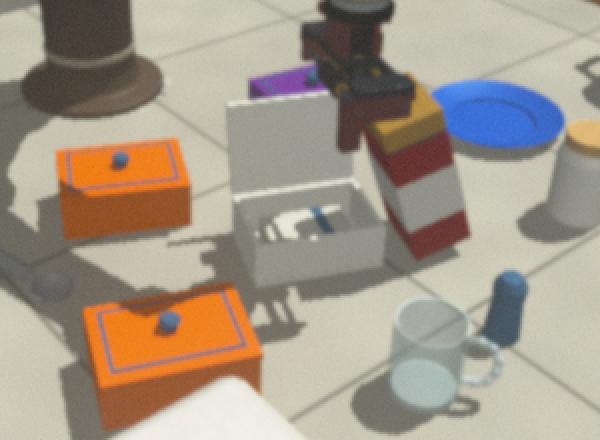

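Lean is now about 0.35 rad, near the tipping point. A few more millimetres, then hold.

>>> play_rows(
  commands="0 0 0 0.3 0 0 255;0 0 0 0.5 0 0 255;0 0 0 0.5 0 0 255;0 0 0 0.5 0 0 255;0 0 0 0.5 0 0 255",
)

```text
time: 7.3
eef_pos: [0.5676, 0.0248, 0.1546]
orientation: [-2.592, -1.775, 0.0]
ft_force: [-0.4, -0.3, 0.4]
gripper_width: 0.0004
```

```bash
python3 - <<'E'
from h import *
print(here()[0],bot.read_state()["ft_force"])
c=bot.capture("scene"); cv2.imwrite(f"pics/scene4.png",c["color"][140:360,180:480,::-1].repeat(2,0).repeat(2,1))
E
```

```text
[0.0125 0.0446 0.1546] [-0.41913723 -0.25787978  0.42342821]
```

View pics/scene4.png

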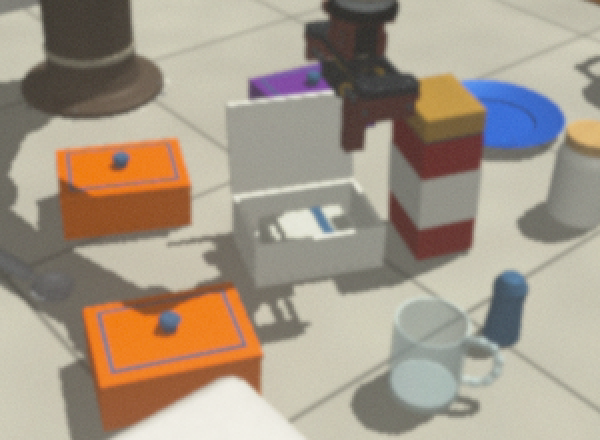

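The tin stands upright. Next I'll back away, rise, and go behind the lid.

>>> play_rows(
  commands="0 0 0 -3 0 0 255;0 0 0 -6 0 -3 255;0 0 0 -6.5 0 -7 255;0 0 0 -6.5 -1 -10 255;0 0 0 -6.5 -5 -10 255",
)

```text
time: 7.98
eef_pos: [0.4993, -0.0185, 0.2568]
orientation: [2.591, 1.771, 0.006]
ft_force: [-1.1, 0.7, -0.2]
gripper_width: 0.0007
```

```bash
python3 - <<'E'
from h import *
print(here()[0]); print(delta([-.135,-.02,.25],1))
E
```

```text
[-0.0353 -0.0206  0.2568]
(array([ 0.3, -0.1,  0.1]), array([ 0.08, -9.98,  0.63]), np.float64(0.3), np.float64(10.0))
```

>>> play_rows(
  commands="0 0 0 0 -5 0 255;0 0 0 0 -10 0 255;0 0 0 0 -10 3.5 255;0 0 0 0 -10 7.5 255;0 0 0 0 -10 10.5 255",
)

```text
time: 8.6
eef_pos: [0.404, 0.0186, 0.1487]
orientation: [-2.592, -1.775, -0.001]
ft_force: [-0.5, 0.9, -0.5]
gripper_width: 0.0004
```

```bash
python3 - <<'E'
from h import *
print(here()[0],bot.read_state()["ft_force"]); 
c=bot.capture("scene"); cv2.imwrite(f"pics/scene5.png",c["color"][140:360,180:480,::-1].repeat(2,0).repeat(2,1))
c=bot.capture("wrist"); cv2.imwrite(f"pics/wrist5.png",c["color"][:,:,::-1])
E
```

```text
[-0.1375 -0.0209  0.1487] [-0.50852088  0.93829414 -0.51841777]
```

View pics/scene5.png

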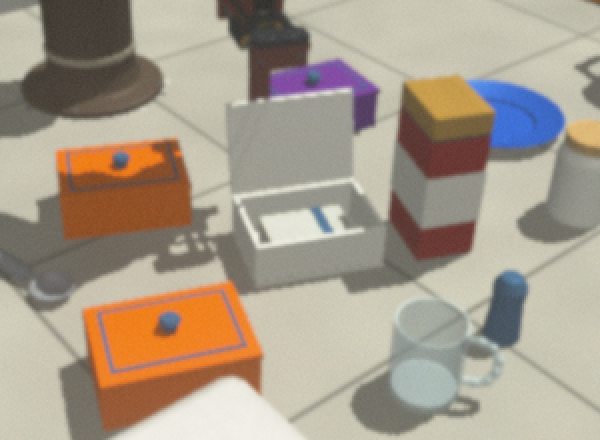

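View pics/wrist5.png

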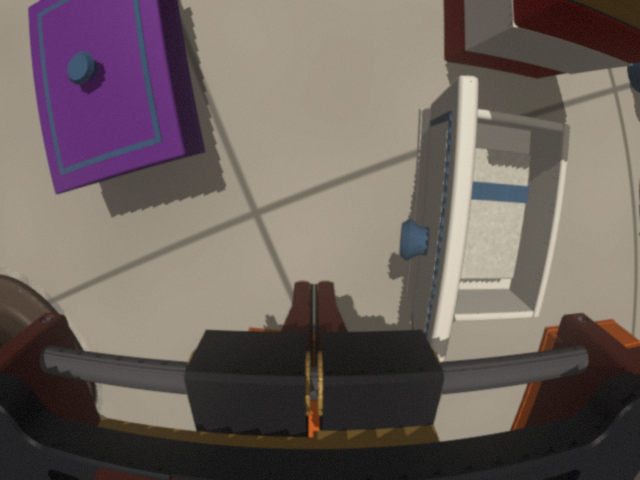

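```bash
python3 - <<'E'
from h import *
c=bot.capture("scene")
for t in ([d[4],d[5],0],[d[4],d[5],0.06],[d[4],d[5],-0.06]):
    print((2*(proj(c,dish2w(d,tinP(t,[[a,b,z] for z in (.2,0) for a,b in ((.0475,-.0375),(.0475,.0375),(-.0475,-.0375),(-.0475,.0375))])))-[180,140])).round(0).tolist())
g=c["color"][160:290,360:450]; cv2.imwrite("pics/tin5.png",cv2.resize(g[:,:,::-1],None,fx=6,fy=6,interpolation=cv2.INTER_CUBIC)[:600+180])
E
```

```text
[[436.0, 118.0], [497.0, 109.0], [401.0, 79.0], [458.0, 72.0], [417.0, 261.0], [472.0, 250.0], [386.0, 217.0], [438.0, 208.0]]
[[426.0, 119.0], [488.0, 107.0], [391.0, 81.0], [449.0, 70.0], [417.0, 261.0], [473.0, 248.0], [386.0, 217.0], [439.0, 205.0]]
[[446.0, 117.0], [506.0, 111.0], [410.0, 78.0], [466.0, 74.0], [417.0, 261.0], [472.0, 253.0], [386.0, 217.0], [438.0, 211.0]]
```

View pics/tin5.png

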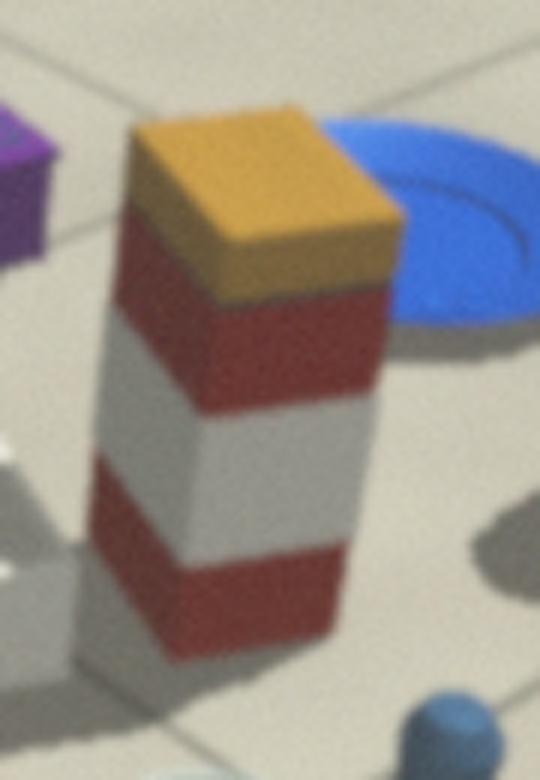

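The tin is upright: its top front corner is at (436,120) and its foot at (418,260), and the upright model predicts (436,118) and (417,261). Now the lid path.

```bash
cat >> h.py <<'E'
def lidtcp(a,r=.097):
    if a>1.571:
        x=-.055+.116*np.cos(a)-.008*np.sin(a)-.0135; return np.array([x,-.031,.166])
    return np.array([-.055+r*np.cos(a)-.008*np.sin(a)-.0135,-.031,.058+r*np.sin(a)+.008*np.cos(a)+.008])
def rel(P):
    s=bot.read_state();return (R.from_rotvec(s["orientation"]).as_matrix().T@(goal(P)-s["eef_pos"])*100).round(2)
E
python3 - <<'E'
from h import *
print(here()[0])
for a in np.r_[1.9,1.8,1.7,1.6,1.5:-.01:-.1]: print(a.round(2),lidtcp(a).round(4),rel(lidtcp(a)))
E
```

```text
[-0.1378 -0.0216  0.1491]
1.9 [-0.1136 -0.031   0.166 ] [-0.95  2.42 -1.69]
1.8 [-0.1026 -0.031   0.166 ] [-0.95  3.51 -1.69]
1.7 [-0.0914 -0.031   0.166 ] [-0.96  4.64 -1.7 ]
1.6 [-0.0799 -0.031   0.166 ] [-0.96  5.79 -1.7 ]
1.5 [-0.0696 -0.031   0.1633] [-0.97  6.82 -1.43]
1.4 [-0.0599 -0.031   0.1629] [-0.97  7.79 -1.4 ]
1.3 [-0.0503 -0.031   0.1616] [-0.97  8.75 -1.26]
1.2 [-0.0408 -0.031   0.1593] [-0.98  9.7  -1.04]
1.1 [-0.0316 -0.031   0.1561] [-0.98 10.62 -0.72]
1.0 [-0.0228 -0.031   0.1519] [-0.98 11.5  -0.3 ]
0.9 [-0.0145 -0.031   0.147 ] [-0.98 12.33  0.19]
0.8 [-0.0067 -0.031   0.1412] [-0.98 13.12  0.77]
0.7 [ 0.0005 -0.031   0.1346] [-0.98 13.84  1.43]
0.6 [ 0.007  -0.031   0.1274] [-0.99 14.49  2.15]
0.5 [ 0.0128 -0.031   0.1195] [-0.99 15.07  2.93]
0.4 [ 0.0177 -0.031   0.1111] [-0.99 15.56  3.77]
0.3 [ 0.0218 -0.031   0.1023] [-0.99 15.97  4.65]
0.2 [ 0.025  -0.031   0.0931] [-0.98 16.29  5.57]
0.1 [ 0.0272 -0.031   0.0836] [-0.98 16.51  6.52]
-0.0 [ 0.0285 -0.031   0.074 ] [-0.98 16.64  7.48]
```

>>> play_rows(
  commands="0 0 0 -0.5 1 -0.6 255;0 0 0 -0.9 2.4 -1 255;0 0 0 -1 3.5 -1.3 255;0 0 0 -1 4.2 -1.3 255;0 0 0 -1 4.9 -1.3 255",
)

```text
time: 9.38
eef_pos: [0.4464, -0.0084, 0.1628]
orientation: [-2.591, -1.775, 0.0]
ft_force: [-1.9, 2.1, 1.5]
gripper_width: 0.0002
```

```bash
python3 - <<'E'
from h import *
print(here()[0],bot.read_state()["ft_force"]); 
for a in np.r_[1.5:.79:-.1]: print(a.round(2),rel(lidtcp(a)))
c=bot.capture("wrist"); cv2.imwrite(f"pics/wrist6.png",c["color"][:,:,::-1])
E
```

```text
[-0.0882 -0.0305  0.1628] [-1.93473598  2.1263285   1.47361829]
1.5 [-0.06  1.86 -0.06]
1.4 [-0.06  2.83 -0.02]
1.3 [-0.06  3.79  0.11]
1.2 [-0.07  4.74  0.34]
1.1 [-0.07  5.66  0.66]
1.0 [-0.08  6.54  1.08]
0.9 [-0.08  7.37  1.57]
0.8 [-0.08  8.15  2.15]
```

View pics/wrist6.png

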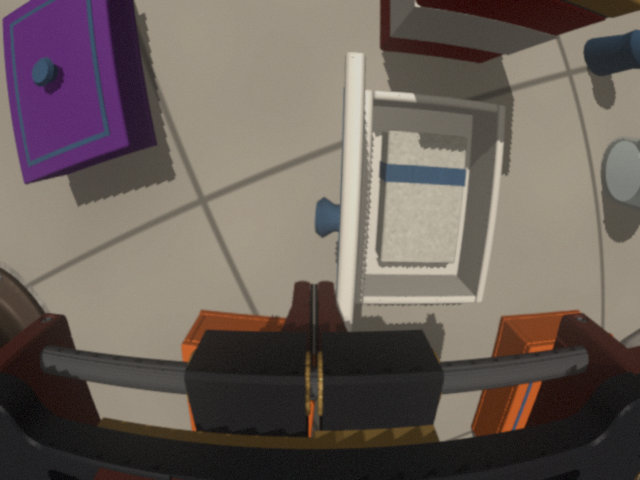

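>>> play_rows(
  commands="0 0 0 0 0.9 0 255;0 0 0 0 1.8 0 255;0 0 0 -0.1 2.8 0 255;0 0 0 -0.1 3.8 0.1 255;0 0 0 -0.1 4.7 0.3 255",
)

```text
time: 10.05
eef_pos: [0.4906, -0.0268, 0.1595]
orientation: [2.592, 1.775, -0.0]
ft_force: [-2.1, 0.8, -0.6]
gripper_width: 0.0007
```

```bash
python3 - <<'E'
from h import *
print(here()[0],bot.read_state()["ft_force"]); 
for a in np.r_[1.2:.39:-.1]: print(a.round(2),rel(lidtcp(a)))
c=bot.capture("scene"); cv2.imwrite(f"pics/scene7.png",c["color"][140:360,180:480,::-1].repeat(2,0).repeat(2,1))
E
```

```text
[-0.0404 -0.0315  0.1595] [-2.10279726  0.81552448 -0.6476658 ]
1.2 [ 0.05 -0.04  0.02]
1.1 [0.05 0.87 0.34]
1.0 [0.05 1.75 0.75]
0.9 [0.04 2.59 1.25]
0.8 [0.04 3.37 1.83]
0.7 [0.04 4.09 2.49]
0.6 [0.03 4.74 3.21]
0.5 [0.03 5.32 4.  ]
0.4 [0.03 5.81 4.84]
```

View pics/scene7.png

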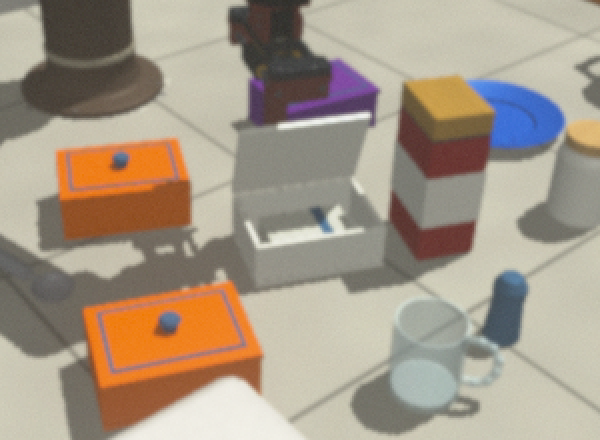

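The lid is following the finger, at about 1.2 rad. I'll continue along the arc.

>>> play_rows(
  commands="0 0 0 0 0.9 0.3 255;0 0 0 0 1.8 0.8 255;0 0 0 0 2.6 1.3 255;0 0 0 0 3.4 1.9 255;0 0 0 0 4.1 2.6 255",
)

```text
time: 10.72
eef_pos: [0.5288, -0.0415, 0.1332]
orientation: [2.592, 1.775, 0.001]
ft_force: [0.1, -0.4, 1.8]
gripper_width: 0.0003
```

```bash
python3 - <<'E'
from h import *
print(here()[0],bot.read_state()["ft_force"]); 
for a in np.r_[.7:-.01:-.1]: print(a.round(2),rel(lidtcp(a)))
E
```

```text
[ 0.0006 -0.0312  0.1332] [ 0.06876898 -0.38314336  1.77698048]
0.7 [ 0.02 -0.   -0.14]
0.6 [0.02 0.65 0.59]
0.5 [0.02 1.22 1.37]
0.4 [0.01 1.72 2.21]
0.3 [0.01 2.12 3.09]
0.2 [0.01 2.44 4.01]
0.1 [0.01 2.66 4.96]
0.0 [0.01 2.79 5.92]
```

>>> play_rows(
  commands="0 0 0 0 0.6 0.6 255;0 0 0 0 1.2 1.4 255;0 0 0 0 1.7 2.2 255;0 0 0 0 2.1 3.1 255;0 0 0 0 2.4 3.9 255",
)

```text
time: 11.35
eef_pos: [0.5507, -0.05, 0.094]
orientation: [2.592, 1.775, 0.0]
ft_force: [-0.6, -0.9, 0.8]
gripper_width: 0.0004
```

```bash
python3 - <<'E'
from h import *
print(here()[0],bot.read_state()["ft_force"]); 
for a in np.r_[.2:-.01:-.05]: print(a.round(2),rel(lidtcp(a)))
c=bot.capture("scene"); cv2.imwrite(f"pics/scene8.png",c["color"][140:360,180:480,::-1].repeat(2,0).repeat(2,1))
E
```

```text
[ 0.0241 -0.0312  0.094 ] [-0.58208994 -0.90055653  0.82973699]
0.2 [0.02 0.09 0.09]
0.15 [0.02 0.21 0.56]
0.1 [0.02 0.31 1.04]
0.05 [0.02 0.39 1.52]
0.0 [0.02 0.44 2.  ]
```

View pics/scene8.png

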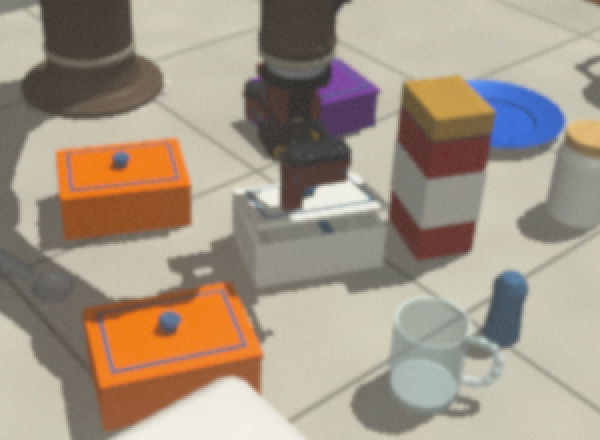

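The lid is nearly shut. Slow final press, 3–4 mm per row.

>>> play_rows(
  commands="0 0 0 0 0.1 0.4 255;0 0 0 0 0.2 0.8 255;0 0 0 0 0.3 1.1 255;0 0 0 0 0.4 1.4 255;0 0 0 0 0.4 1.7 255",
)

```text
time: 12.02
eef_pos: [0.5546, -0.0514, 0.0776]
orientation: [2.591, 1.775, 0.001]
ft_force: [0.6, 0.2, 0.2]
gripper_width: 0.0008
```

```bash
python3 - <<'E'
from h import *
print(here()[0],bot.read_state()["ft_force"],rel(lidtcp(0)))
E
```

```text
[ 0.0282 -0.031   0.0776] [0.59978808 0.17838198 0.1632533 ] [0.   0.03 0.36]
```

>>> play_rows(
  commands="0 0 0 0 0 0.1 255;0 0 0 0 0 0.2 255;0 0 0 0 0 0.3 255;0 0 0 0 0 0.35 255;0 0 0 0 0 0.35 255",
)

```text
time: 12.65
eef_pos: [0.5543, -0.0514, 0.0744]
orientation: [2.592, 1.775, 0.001]
ft_force: [-1.1, 0.7, 3.2]
gripper_width: 0.0006
```

```bash
python3 - <<'E'
from h import *
print(here()[0],bot.read_state()["ft_force"],rel(lidtcp(0)))
E
```

```text
[ 0.028  -0.0311  0.0744] [-1.08650744  0.66619126  3.17276281] [0.01 0.06 0.04]
```

>>> play_rows(
  commands="0 0 0 0 0 0.05 255;0 0 0 0 0 0.1 255;0 0 0 0 0 0.1 255;0 0 0 0 0 0.1 255;0 0 0 0 0 0.1 255",
)

```text
time: 13.28
eef_pos: [0.5543, -0.0514, 0.0743]
orientation: [-2.592, -1.775, -0.001]
ft_force: [-2.9, 0.8, 15.4]
gripper_width: 0.0011
```

```bash
python3 - <<'E'
from h import *
print(here()[0],bot.read_state()["ft_force"],rel(lidtcp(0)))
E
```

```text
[ 0.028  -0.0312  0.0743] [-2.86955721  0.78160243 15.42514231] [0.02 0.05 0.03]
```

Firm stop at 15 N with no further travel, at the shut height (TCP 0.0743 against 0.074 expected). I'll retreat straight up.

>>> play_rows(
  commands="0 0 0 0 0 -1 255;0 0 0 0 0 -4 255;0 0 0 0 0 -9 255;0 0 0 -2 0 -14 255;0 0 0 -4 0 -19 255",
)

```text
time: 13.9
eef_pos: [0.5391, -0.089, 0.2647]
orientation: [-2.591, -1.776, 0.001]
ft_force: [1.0, 0.1, 0.1]
gripper_width: 0.0007
```

>>> play_rows(
  commands="0 0 0 0 -4 0 255;0 0 0 0 -8 0 255;0 0 0 0 -12 0 255;0 0 0 0 -12 0 255;0 0 0 0 -12 0 255",
)

```text
time: 14.52
eef_pos: [0.4285, -0.0453, 0.2636]
orientation: [2.591, 1.775, 0.002]
ft_force: [0.5, -0.1, 0.2]
gripper_width: 0.0004
```

```bash
python3 - <<'E'
from h import *
print(here()[0],bot.read_state()["ft_force"])
c=bot.capture("scene"); cv2.imwrite(f"pics/scene9.png",c["color"][140:360,180:480,::-1].repeat(2,0).repeat(2,1))
for a in (0,.06,.1): print(a,(2*(proj(c,dish2w(d,[lidP(a,.116,-.08,0),lidP(a,.116,.08,0),lidP(a,.116,-.08,.008),lidP(a,.116,.08,.008)]))-[180,140])).round(1).tolist())
w=c["color"][200:290,280:390,::-1]; cv2.imwrite("pics/lid9.png",cv2.resize(w,None,fx=6,fy=6,interpolation=2))
c=bot.capture("wrist"); cv2.imwrite(f"pics/wrist9.png",c["color"][:,:,::-1])
E
```

```text
[-0.0913 -0.0715  0.2636] [ 0.48811303 -0.06823748  0.23628132]
0 [[259.0, 251.1], [389.6, 227.7], [259.0, 245.4], [390.2, 222.2]]
0.06 [[259.0, 246.0], [390.0, 222.8], [258.9, 240.1], [390.5, 217.0]]
0.1 [[258.9, 242.6], [390.3, 219.4], [258.8, 236.5], [390.6, 213.4]]
```

View pics/scene9.png

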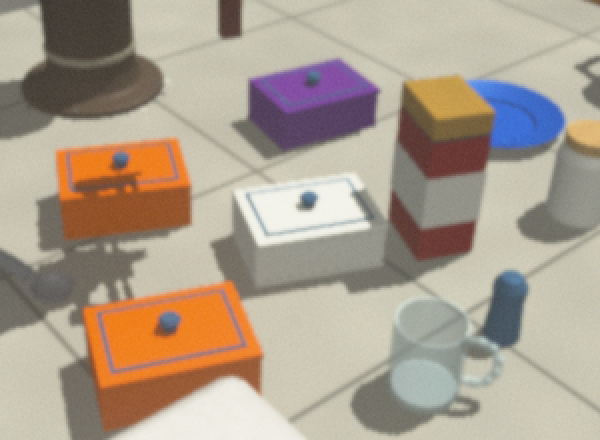

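View pics/lid9.png

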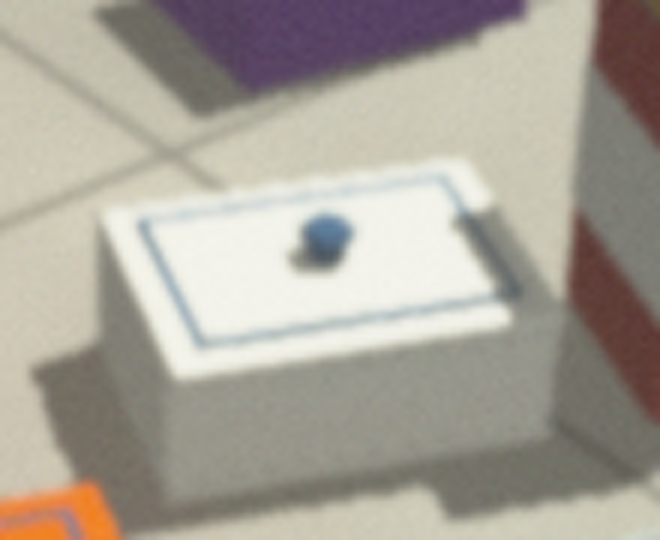

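The lid is shut flat: its near corner is at (260,246), and the model predicts (259,245) at 0 rad. The tin still stands upright and nothing else has moved, so I'm handing in.

```bash
python3 - <<'E'
from h import *
print(np.abs(bot.read_state()["joint_vel"]).max()); print(bot.hand_in())
E
```

```text
0.009118771723307299
the job is handed in; nothing more can be done
None
```

I pushed the leaning tin up with the closed fingertips until it dropped onto its foot, then pushed the white dish's lid over along its arc and pressed it shut. The job was handed in at about 14.6 s, well inside the 58 s limit; the interface reported no verdict.

- **Tin:** it stands upright. Its corners in the scene picture match the upright model to 1–2 px, with no visible slide of the foot edge it pivoted on. The wrist force while pushing read about 1–2 N.
- **Lid:** it is shut. The final press met a firm stop at about 15 N, with the fingertip within 1 mm of the shut height. The lid corner matches the 0 rad model to about 1 px, against roughly 5 px for 0.06 rad.
- **Lid speed:** I kept the pushing to about 0.8 rad/s, judged from the commanded path rather than measured.
- **Everything else:** the mug, plate, salt, orange dishes and purple dish look where they were in the last scene crop. The sugar jar and spoon are only partly in that crop, and the toaster is outside it. The arm passed well clear of all of them and ended at rest, touching nothing.

No check failed. The only mismatch was two tin corners I first misread on the brass rim; I left them in the fit, and the wrist view then agreed with the fitted tin edge to about 2 px.

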